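# Tip the axle pins into the slot box

## Task

Pick up the aluminium pin carrier (the one with two long dark steel pins in it) by its overhead bar, turn it so that the pins lie along the slot of the funnel-topped black box, and tip both pins over the carrier's open edge so that they drop through the slot into the box. Do not touch the pins with the gripper. Then stand the empty carrier upright on the bench and let go of it.

Things in the scene. Friction and masses are not known exactly. Their poses are not given: they have to be found in the camera images.
- carrier: Loose aluminium carrier, 0.4 kg with pins, 83 (x) x 136 (y) x 117 mm. Origin: on the bench under mid-bar; z up. Overhead bar along y: 14 mm thick (x), 24 tall, centre 105 mm up, 128 mm free; grip its middle from above. Walls at +x, +y, -y; open edge at x -45, z 25 mm. Floor rises 12 degrees from back wall to open edge: pins roll out when that edge is tipped down well past that (40 empties it).
- slot_box: Black steel box bolted down, 110 (x) x 200 (y) mm, top at 55 mm. Origin: centre of its underside; z up; -x side roughly faces the robot. Slot centred in the top, 140 mm along y, 32 mm wide (x), with an aluminium funnel rising from it to a mouth at z 90 mm, 92 mm (x) x 176 mm (y). Takes pins lying along y within 10 degrees, from either long side. The box with two round collars is another.
- pin_a: Plain dark steel pin, 12 mm diameter, 110 mm long, 0.09 kg, lying along the carrier's y against its back wall. Origin: its centre; y along the pin.
- pin_b: Second pin, same as the first, lying next to it on the side of the open edge. Origin: its centre; y along the pin.
Not all that is in view belongs to the job. Leave any blue or orange look-alike of the carrier alone.

How it is judged:
By the outcome, as a careful person would: the job done as asked, in the order asked, and still so for the second after the job is handed in, with the robot touching nothing.
It also fails if it takes over 58 s, if anything falls off the work surface, if the arm or the gripper's body presses on something with over 40 N, if the wrist force passes 120 N, or if a joint passes its speed limit or range.

## Robot

A 7-joint arm with a two-finger parallel gripper is mounted at the origin on the work surface. World frame = base frame: x ahead of the robot, y to its left, z up, the work surface at z = 0. Lengths are in m, angles in rad, forces in N, time in s.
With the tool pointing down it reaches from about 0.4 to 0.85 m from the base axis. Payload 10.4 kg.
Tool frame: the origin (TCP) lies at the very end of the fingers, on their centre line; the grasp point (between the pads) lies 19 mm behind it; z points along the fingers, y is the direction in which the jaws open and shut (so a half turn about z gives the same grasp; the last joint's range is limited). The gripper opens to 87 mm and grips with 3 to 60 N. Pads are 19 mm wide; open, the fingers measure 117 mm over their backs; the gripper's body (75 mm by 190 mm) begins 51 mm behind the grasp point.
Start: joints at [-1.229, 0.332, -0.065, 1.46, 0.022, 1.35, -0.088], TCP at [0.223, 0.584, 0.223] pointing down, gripper open.
Joint ranges: [-2.6, 2.6], [-0.5, 2.12], [-1.47, 1.34], [0.16, 2.42], [-1.27, 4.41], [0.06, 2.06], [-2.6, 2.6]. Speed limits (rad/s): [2.22, 2.22, 2.79, 2.79, 3.14, 3.14, 3.14].

## Interface

Orientations are given as a unit quaternion [x, y, z, w].
In Python, from bench import r, eyes, job gives the robot as it stands. The module is installed in compiled form; this text tells all that it offers.
- The arm moves only by the tool play_rows, never from a script. Its argument "motion" is a list of rows, each a list of 7 numbers: the shift along the tool's x, y, z as a fraction of full scale, then the turn, a rotation vector about the tool's x, y, z as a fraction of full scale, then the opening in per cent of the stroke, from 0 (shut) to 100 (fully open). A call has 1 to 5 rows; each row is the pose to reach, as a shift and turn from the pose commanded when the call began, along the tool's axes at that moment; what a row does not reach only later rows make up. Full scale, the value 1, is 0.2 m for a shift and 90 degrees for a turn. A row lasts 1/8 s, in which the tool goes at most 62.5 mm and 10.7 degrees, less where a joint would pass 70% of its speed; a pose out of reach is approached as far as the arm can. A call with a number of a shift or a turn outside -1 to 1 is refused whole. A call with a gripper value outside its range is refused whole. The fingers move at their own pace and stop on an object; "squeeze" is the grip in N (left out, the last holds). Time passes only in rows, so rows that repeat a pose let the fingers close. It gives the time, the measured TCP pose, the force and the opening at its end, in the units of the state.
- r.read_state(): the state, without advancing time (a new reading comes with each control period).
- eyes.camera(name): name is "scene" or "top" or "wrist"; returns a dict with "image" (400x640x3 uint8, red, green, blue), "mtx" (3x3 intrinsics, pixels), "dist" ([k1, k2, p1, p2, k3] as OpenCV has them; the pictures are not rectified), "R" (3x3) and "t" (3): a world point X has camera coordinates R X + t. Camera axes: x right, y down, z forward; pixel columns grow to the right and rows downward; lengths in m; the calibration is good to about 2 mm. A picture is of the moment at which its call begins. There is no depth.
- job.close_job(): hands the job in, once; it reports no verdict.
Trained networks look in a picture, given as the dict that the camera call returned (one of the last four; its "shot" number tells which), for a name from the list of things; names that differ only in an ending like _2 or _b are one class to them, and where a whole thing is asked for, a point or a joint stands for the part that bears it (a point fixed in the world has none). Each returns a list of dicts, best first, with "p" (0 to 1); they miss things now and then, are a little off and sometimes report something else, mostly with a low value. They report only what shows in the picture. A call takes as long as a camera call. They do not tell look-alikes from the thing itself.
- eyes.regions_of(picture, label): "region" (400x640 bool, what is visible of it) and "xy" ([column, row] in pixels, amid what is visible of it).
- eyes.landmark_of(picture, label): "xy" ([column, row] in pixels: a listed point, or the origin of a listed thing).
The state is a dict: "time": time; "joint_positions": joint angles; "joint_vel": joint speeds; "joint_torque": joint torques, N m; "ee_pos": TCP position; "eef_rot": TCP orientation; "ft_force": force on the tool from outside, world axes, zero at the start; "torque": the same for the moment, N m; "width": finger opening in m.
Only numpy, scipy, OpenCV 4.12 (cv2) and the standard library are available. Lean on these libraries where they do the work, as an engineer would, in place of code of your own. Each camera call takes 0.05 s, during which the arm holds its last target. There are 200 camera calls.

## Working session

There is one attempt and no reset: what is moved stays moved. The work goes in short steps, Python scripts to look and compute and a tool call to move; the robot and the scene stay as the last step left them, time stands still between calls to the robot, and variables do not carry over. Pictures are saved under pics/ and viewed, about 8 in all and at most 12, crops included, and the job is handed in when it is done.

Besides the shell and the picture viewer there is one more tool, called as name(argument=value, ...) on one line, values as JSON. play_rows: Moves the arm, as the interface text tells. Shift numbers are shares of 0.2 m and turn numbers shares of 90 degrees, none past 1 either way. Its arguments: {"type":"object","properties":{"motion":{"type":"array","items":{"type":"array","items":{"type":"number"}}},"squeeze":{"type":"number"}},"required":["motion"]}

```bash
mkdir -p pics; cat > h.py <<'E'
import numpy as np, cv2
from scipy.spatial.transform import Rotation as Rn
from bench import r, eyes, job
def ray(p,xy):
    u=cv2.undistortPoints(np.array([[xy]],float),p["mtx"],np.array(p["dist"],float))[0,0]
    R=np.array(p["R"]);t=np.array(p["t"])
    d=R.T@np.array([u[0],u[1],1]); return -R.T@t,d
def atz(p,xy,z):
    o,d=ray(p,xy); return o+d*(z-o[2])/d[2]
def proj(p,X):
    rv=cv2.Rodrigues(np.array(p["R"]))[0]
    return cv2.projectPoints(np.array(X,float).reshape(-1,1,3),rv,np.array(p["t"],float),p["mtx"],np.array(p["dist"],float))[0][:,0]
def save(p,n,s=1): cv2.imwrite(f"pics/{n}.png",cv2.cvtColor(p["image"],cv2.COLOR_RGB2BGR))
def tri(a,xa,b,xb):
    o1,d1=ray(a,xa);o2,d2=ray(b,xb)
    s=np.linalg.lstsq(np.c_[d1,-d2],o2-o1,rcond=None)[0]
    p,q=o1+d1*s[0],o2+d2*s[1]; return (p+q)/2,np.linalg.norm(p-q)
E
python3 - <<'E'
from h import *
np.set_printoptions(precision=3,suppress=True)
P={n:eyes.camera(n) for n in("top","scene")}
for n,p in P.items():
    save(p,n+"0"); print(n,"cam",ray(p,(320,200))[0])
    for l in("carrier","slot_box","pin_a"):
        print(l,[(np.round(d["xy"]),round(d["p"],2),atz(p,d["xy"],0)) for d in eyes.landmark_of(p,l)])
        print('  reg',[(np.round(d["xy"]),round(d["p"],2),d["region"].sum()) for d in eyes.regions_of(p,l)])
s=r.read_state();print(s["ee_pos"],s["eef_rot"],s["width"],s["time"]);print(Rn.from_quat(s["eef_rot"]).as_matrix())
im=np.vstack([cv2.cvtColor(P[n]["image"],cv2.COLOR_RGB2BGR) for n in P]);cv2.imwrite("pics/a.png",im)
E
```

```text
top cam [0.239 0.064 0.965]
carrier [(array([240., 287.]), 0.97, array([0.221, 0.265, 0.   ])), (array([222., 112.]), 0.91, array([0.663, 0.331, 0.   ])), (array([213., 200.]), 0.79, array([0.43, 0.34, 0.  ])), (array([341., 188.]), 0.19, array([0.463, 0.023, 0.   ]))]
  reg [(array([221., 106.]), 0.82, np.int64(2287)), (array([211., 197.]), 0.64, np.int64(2198)), (array([234., 287.]), 0.59, np.int64(2539))]
slot_box [(array([341., 185.]), 0.86, array([0.471, 0.023, 0.   ]))]
  reg [(array([339., 184.]), 0.77, np.int64(4723))]
pin_a [(array([207., 198.]), 0.7, array([0.436, 0.356, 0.   ]))]
  reg [(array([209., 196.]), 0.56, np.int64(146))]
scene cam [ 0.827 -0.475  1.024]
carrier [(array([463., 175.]), 0.95, array([0.671, 0.333, 0.   ])), (array([380., 133.]), 0.79, array([0.428, 0.33 , 0.   ])), (array([305., 118.]), 0.61, array([0.232, 0.259, 0.   ]))]
  reg [(array([381., 125.]), 0.75, np.int64(1870)), (array([303., 108.]), 0.57, np.int64(1984)), (array([465., 161.]), 0.57, np.int64(2525))]
slot_box [(array([328., 221.]), 0.69, array([0.472, 0.027, 0.   ])), (array([390., 123.]), 0.51, array([0.431, 0.375, 0.   ]))]
  reg [(array([324., 217.]), 0.55, np.int64(5171))]
pin_a [(array([390., 128.]), 0.68, array([0.441, 0.36 , 0.   ])), (array([393., 127.]), 0.56, array([0.445, 0.367, 0.   ]))]
  reg [(array([391., 119.]), 0.46, np.int64(64)), (array([385., 122.]), 0.4, np.int64(135)), (array([382., 125.]), 0.26, np.int64(1828))]
[0.223 0.584 0.223] [ 0.181  0.983  0.    -0.   ] 0.08710779160122961 0.7
[[-0.934  0.357 -0.   ]
 [ 0.357  0.934  0.   ]
 [ 0.     0.    -1.   ]]
```

View pics/top0.png

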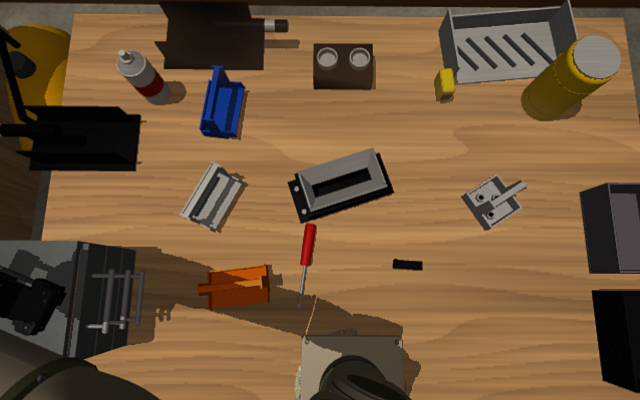

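View pics/scene0.png

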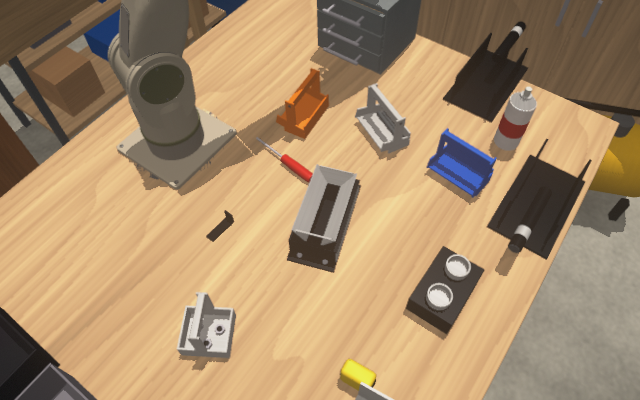

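The top view shows the silver carrier at about (213,197), the slot box at (341,185), and blue and orange look-alikes at (223,103) and (235,287). I'll take an enlarged crop to get the orientations.

```bash
python3 - <<'E'
import cv2,numpy as np
a=cv2.imread("pics/top0.png");b=cv2.imread("pics/scene0.png")
c=lambda i,x,y,w,h:cv2.resize(i[y:y+h,x:x+w],(400,300),interpolation=cv2.INTER_CUBIC)
cv2.imwrite("pics/c.png",np.vstack([np.hstack([c(a,165,150,100,75),c(b,335,75,100,75)]),np.hstack([c(a,270,130,140,105),c(b,260,155,160,120)])]))
E
```

```text
(no output)
```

View pics/c.png

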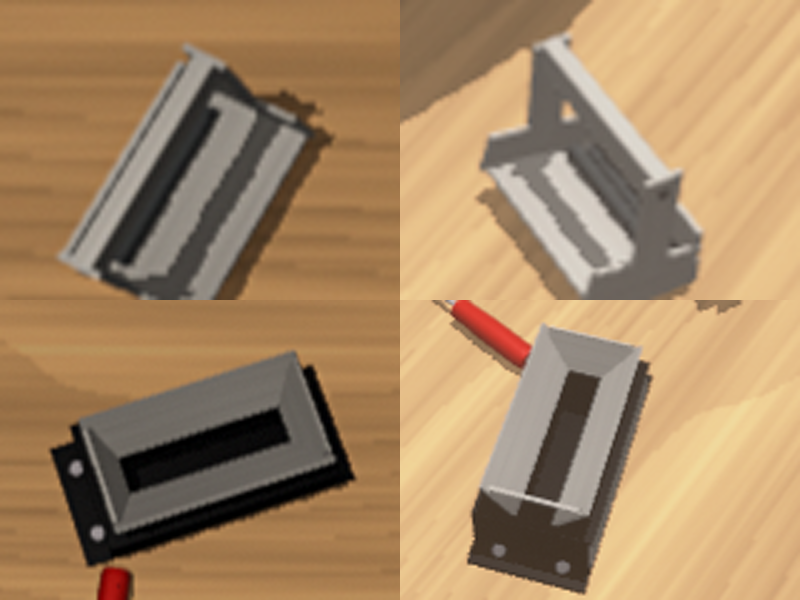

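```bash
cat > m.py <<'E'
from h import *
np.set_printoptions(precision=3,suppress=True)
a=eyes.camera("top");b=eyes.camera("scene")
A=[(165+x/4,150+y/4) for x,y in((205,57),(80,266))]
B=[(335+x/4,75+y/4) for x,y in((153,42),(265,178))]
ax=[atz(a,p,.117) for p in A];bx=[atz(b,p,.117) for p in B];
for q in(ax,bx): d=q[0]-q[1];print("bar",q,np.linalg.norm(d),(q[0]+q[1])/2,np.degrees(np.arctan2(d[1],d[0])))
T=[(270+x/2.857,130+(y-300)/2.857) for x,y in((80,425),(295,352),(335,460),(118,530))]
S=[(260+x/2.5,155+y/2.5) for x,y in((140,27),(240,50),(188,213),(82,190))]
for p,q in((a,T),(b,S)):
    w=np.array([atz(p,c,.09) for c in q]);print(w,w.mean(0),[np.linalg.norm(w[i]-w[i-1]) for i in range(4)],
     [np.degrees(np.arctan2(*(w[i]-w[j])[1::-1])) for i,j in((0,1),(3,2),(2,1),(3,0))])
E
python3 m.py
```

```text
bar [array([0.489, 0.305, 0.117]), array([0.371, 0.365, 0.117])] 0.132001219701 [0.43  0.335 0.117] -27.175435194719668
bar [array([0.375, 0.364, 0.117]), array([0.492, 0.304, 0.117])] 0.13136660822308277 [0.434 0.334 0.117] 152.9541406837238
[[ 0.475  0.125  0.09 ]
 [ 0.537 -0.047  0.09 ]
 [ 0.448 -0.078  0.09 ]
 [ 0.391  0.094  0.09 ]] [0.463 0.023 0.09 ] [np.float64(0.09034561108205406), np.float64(0.1833925458845485), np.float64(0.09439202613695885), np.float64(0.18066093510201392)] [np.float64(109.78637152337583), np.float64(108.50829802751714), np.float64(-161.40665904695132), np.float64(-159.6991472080863)]
[[ 0.394  0.089  0.09 ]
 [ 0.484  0.12   0.09 ]
 [ 0.542 -0.046  0.09 ]
 [ 0.455 -0.08   0.09 ]] [0.469 0.021 0.09 ] [np.float64(0.18002193099074335), np.float64(0.09551429391158155), np.float64(0.1762962439892007), np.float64(0.09262634158811635)] [np.float64(-160.9968739977332), np.float64(-158.7084180857602), np.float64(-70.94337744429322), np.float64(-70.00177109990896)]
```

play_rows(motion=[[-0.2,-0.1,0,0,0,0.02,100],[-0.45,-0.25,0,0,0,0.04,100],[-0.7,-0.4,0,0,0,0.067,100],[-0.9,-0.5,0,0,0,0.067,100],[-0.95,-0.53,0,0,0,0.067,100]])

```text
time: 1.42
ee_pos: [0.3652, 0.4144, 0.2229]
eef_rot: [0.235, 0.972, 0.0, 0.001]
ft_force: [0.1, -1.0, -0.7]
width: 0.087
```

play_rows(motion=[[-0.16,-0.07,0,0,0,0,100],[-0.32,-0.14,0,0,0,0,100],[-0.48,-0.205,0,0,0,0,100],[-0.48,-0.205,0,0,0,0,100]])

```text
time: 1.92
ee_pos: [0.4312, 0.3354, 0.2227]
eef_rot: [0.235, 0.972, -0.0, 0.0]
ft_force: [0.2, 0.6, -0.5]
width: 0.0872
```

```bash
python3 - <<'E'
from h import *
np.set_printoptions(precision=3,suppress=True)
p=eyes.camera("wrist");save(p,"w1");s=r.read_state();print(s["ee_pos"],s["eef_rot"],s["joint_positions"],ray(p,(320,200))[0])
for l in("carrier","pin_a"): print(l,[(d["xy"],d["p"]) for d in eyes.landmark_of(p,l)])
c,x,y=np.array([.432,.334,0]),np.radians(63),0
X=np.array([np.cos(x),np.sin(x),0]);Y=np.array([-X[1],X[0],0])
print(proj(p,[c+Y*j*.068+X*i*.007+[0,0,.117] for i in(-1,1) for j in(-1,1)]))
E
```

```text
[0.43  0.337 0.223] [ 0.233  0.972  0.    -0.   ] [-0.87   0.155  0.135  1.68  -0.022  1.308  0.369] [0.367 0.369 0.385]
carrier [([392.4, 319.3], 0.72), ([320.9, 168.0], 0.56)]
pin_a [([334.3, 170.1], 0.64), ([344.8, 175.9], 0.61)]
[[310.801 267.923]
 [309.171 113.286]
 [326.254 267.894]
 [326.75  113.245]]
```

View pics/w1.png

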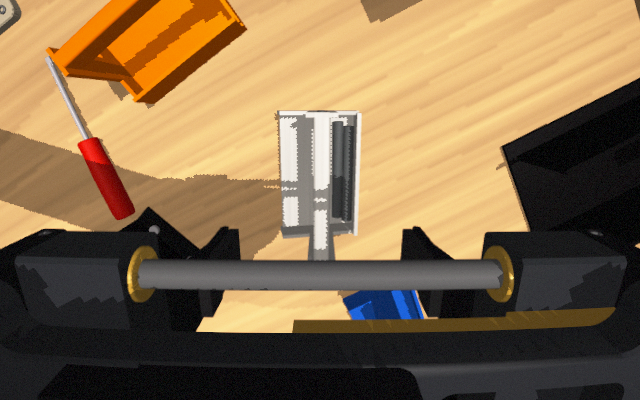

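The wrist view shows the bar (columns 313-330) midway between the fingers and square to them, and the pins to its right. I'll descend and grip.

play_rows(motion=[[0,0,0.18,0,0,0,100],[0,0,0.36,0,0,0,100],[0,0,0.54,0,0,0,100],[0,0,0.66,0,0,0,100],[0,0,0.685,0,0,0,100]])

```text
time: 2.7
ee_pos: [0.428, 0.3376, 0.0841]
eef_rot: [0.232, 0.973, -0.001, -0.001]
ft_force: [0.1, 0.0, 0.8]
width: 0.0873
```

play_rows(motion=[[0,0,0,0,0,0,30],[0,0,0,0,0,0,0],[0,0,0,0,0,0,0],[0,0,0,0,0,0,0],[0,0,0,0,0,0,0]], squeeze=40)

```text
time: 3.32
ee_pos: [0.4297, 0.3371, 0.0857]
eef_rot: [0.233, 0.973, 0.0, 0.0]
ft_force: [1.1, 0.5, 0.7]
width: 0.0452
```

play_rows(motion=[[0,0,0,0,0,0,0],[0,0,0,0,0,0,0],[0,0,0,0,0,0,0],[0,0,0,0,0,0,0],[0,0,0,0,0,0,0]])

```text
time: 3.95
ee_pos: [0.4297, 0.3372, 0.0855]
eef_rot: [0.233, 0.973, 0.0, 0.0]
ft_force: [-0.3, 1.2, -1.5]
width: 0.0137
```

play_rows(motion=[[0,0,-0.1,0,0,0,0],[0,0,-0.25,0,0,0,0],[0,0,-0.4,0,0,0,0],[0,0,-0.55,0,0,0,0],[0,0,-0.7,0,0,0,0]])

```text
time: 4.58
ee_pos: [0.4291, 0.3364, 0.2255]
eef_rot: [0.233, 0.973, -0.001, -0.001]
ft_force: [0.5, 0.4, -6.3]
width: 0.0136
```

play_rows(motion=[[-0.03,-0.03,0,0,0,0.02,0],[-0.09,-0.09,0,0,0,0.06,0],[-0.18,-0.18,0,0,0,0.12,0],[-0.28,-0.28,0,0,0,0.18,0],[-0.38,-0.38,0,0,0,0.24,0]])

```text
time: 5.2
ee_pos: [0.4627, 0.232, 0.2235]
eef_rot: [0.414, 0.91, -0.001, -0.001]
ft_force: [0.6, 0.5, -5.3]
width: 0.0135
```

```bash
cat > go.py <<'E'
import sys
from h import *
np.set_printoptions(precision=3,suppress=True)
# target: box centre + bx along ux, by along uy, z ; yaw of tool x, tip deg
C=np.array([.467,.022]);Yb=np.radians(19.5);ux=np.array([np.cos(Yb),np.sin(Yb)]);uy=np.array([-ux[1],ux[0]])
def goal(th,lx=.018,zl=.120,by=.0035):
    t=np.radians(th);vx,vz=-.045,-.0605
    lipx=vx*np.cos(t)-vz*np.sin(t);lipz=vx*np.sin(t)+vz*np.cos(t)
    p=np.r_[C+ux*(lx-lipx)+uy*by,zl-lipz]
    X=np.r_[uy,0];Z=np.r_[ux*np.sin(t),-np.cos(t)];Y=np.cross(Z,X)
    return p,Rn.from_matrix(np.c_[X,Y,Z])
if __name__=="__main__":
    s=r.read_state();R0=Rn.from_quat(s["eef_rot"]);p0=np.array(s["ee_pos"])
    print(p0,s["joint_positions"],s["width"])
    for a in sys.argv[1:]:
        v=[float(q) for q in a.split(",")]
        p,R=goal(*v);print(a,p,np.r_[R0.inv().apply(p-p0)/.2,np.degrees((R0.inv()*R).as_rotvec())/90])
E
python3 go.py 0,.018,.1645
```

```text
[0.463 0.232 0.223] [-0.777  0.091  0.239  1.751 -0.022  1.305  0.184] 0.013513575909596495
0,.018,.1645 [0.525 0.046 0.225] [-0.905 -0.374 -0.006 -0.002  0.     0.24 ]
```

play_rows(motion=[[-0.11,-0.045,0,0,0,0.04,0],[-0.22,-0.09,0,0,0,0.08,0],[-0.33,-0.135,0,0,0,0.11,0],[-0.43,-0.175,0,0,0,0.14,0],[-0.53,-0.215,0,0,0,0.17,0]])

```text
time: 5.82
ee_pos: [0.5014, 0.1257, 0.2255]
eef_rot: [0.53, 0.848, 0.0, -0.0]
ft_force: [-0.7, 0.7, -5.5]
width: 0.0134
```

```bash
python3 go.py 0,.018,.1645
```

```text
[0.501 0.126 0.225] [-0.662  0.084  0.349  1.757 -0.03   1.305  0.148] 0.013409236024173342
0,.018,.1645 [0.525 0.046 0.225] [-0.409 -0.067  0.002 -0.    -0.     0.072]
```

play_rows(motion=[[-0.1,-0.015,0,0,0,0.02,0],[-0.2,-0.03,0,0,0,0.04,0],[-0.3,-0.05,0,0,0,0.06,0],[-0.38,-0.065,0,0,0,0.07,0],[-0.41,-0.067,0,0,0,0.072,0]])

```text
time: 6.45
ee_pos: [0.5254, 0.0462, 0.2256]
eef_rot: [0.577, 0.817, 0.0, 0.0]
ft_force: [-0.3, -0.1, -5.5]
width: 0.0139
```

```bash
python3 go.py 0 0,.018,.1645; python3 - <<'E'
from h import *
out=[]
for n in("top","scene"):
    p=eyes.camera(n);x,y=(270,110) if n=="top" else (250,110)
    i=cv2.cvtColor(p["image"],cv2.COLOR_RGB2BGR)[y:y+130,x:x+130];out.append(cv2.resize(i,(400,400),interpolation=cv2.INTER_CUBIC))
cv2.imwrite("pics/d.png",np.hstack(out))
E
```

```text
[0.525 0.046 0.226] [-0.57   0.109  0.429  1.735 -0.047  1.307  0.211] 0.013930674316957525
0 [0.525 0.046 0.18 ] [ 0.001 -0.001  0.225  0.     0.     0.001]
0,.018,.1645 [0.525 0.046 0.225] [ 0.001 -0.001  0.003  0.     0.     0.001]
```

View pics/d.png

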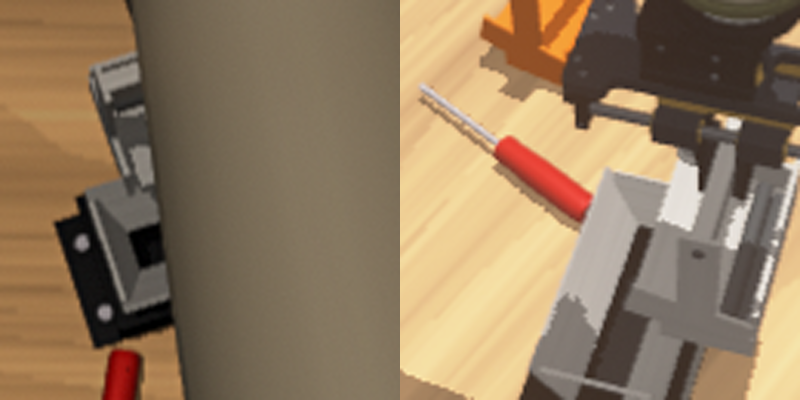

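The carrier is held square over the far half of the funnel, with both pins still at its back wall (about 745,240 in the crop). Next I lower it and tip to 10°.

play_rows(motion=[[0,0,0.04,0,0,0,0],[0,0,0.1,0,0,0,0],[0,0,0.16,0,0,0,0],[0,0,0.21,0,0,0,0],[0,0,0.225,0,0,0,0]])

```text
time: 7.18
ee_pos: [0.5247, 0.0474, 0.1796]
eef_rot: [0.576, 0.818, -0.0, -0.0]
ft_force: [0.1, -0.0, -5.7]
width: 0.0137
```

```bash
python3 go.py 0 2 4 6 8 10 12 14 16
```

```text
[0.525 0.047 0.18 ] [-0.565  0.145  0.426  1.799 -0.063  1.213  0.223] 0.013749363754213427
0 [0.525 0.046 0.18 ] [-0.006  0.001 -0.005 -0.001 -0.     0.002]
2 [0.523 0.046 0.182] [-0.006 -0.01  -0.012 -0.023 -0.     0.002]
4 [0.521 0.045 0.183] [-0.006 -0.021 -0.02  -0.045 -0.     0.002]
6 [0.519 0.044 0.185] [-0.006 -0.032 -0.026 -0.067 -0.     0.002]
8 [0.517 0.043 0.186] [-0.006 -0.044 -0.033 -0.09  -0.     0.002]
10 [0.515 0.043 0.187] [-0.006 -0.055 -0.039 -0.112 -0.     0.002]
12 [0.512 0.042 0.189] [-0.006 -0.067 -0.045 -0.134 -0.     0.002]
14 [0.51  0.041 0.19 ] [-0.006 -0.079 -0.05  -0.156 -0.     0.002]
16 [0.508 0.04  0.191] [-0.006 -0.091 -0.055 -0.179 -0.     0.002]
```

play_rows(motion=[[0,-0.011,-0.007,-0.022,0,0,0],[0,-0.022,-0.015,-0.044,0,0,0],[0,-0.033,-0.022,-0.067,0,0,0],[0,-0.044,-0.028,-0.09,0,0,0],[0,-0.055,-0.034,-0.112,0,0,0]])

```text
time: 7.8
ee_pos: [0.5145, 0.0437, 0.1876]
eef_rot: [0.574, 0.814, 0.073, 0.051]
ft_force: [-0.5, 0.4, -5.7]
width: 0.0134
```

```bash
python3 go.py 10 12 14 16 18 20 22 24
```

```text
[0.514 0.044 0.188] [-0.57  -0.034  0.416  1.961 -0.024  1.036  0.201] 0.013442224671735153
10 [0.515 0.043 0.187] [-0.006 -0.001  0.001  0.003 -0.001  0.002]
12 [0.512 0.042 0.189] [-0.005 -0.012 -0.007 -0.02  -0.001  0.002]
14 [0.51  0.041 0.19 ] [-0.005 -0.023 -0.014 -0.042 -0.001  0.002]
16 [0.508 0.04  0.191] [-0.005 -0.034 -0.021 -0.064 -0.001  0.002]
18 [0.506 0.039 0.191] [-0.005 -0.045 -0.028 -0.086 -0.001  0.002]
20 [0.503 0.039 0.192] [-0.005 -0.057 -0.034 -0.109 -0.001  0.002]
22 [0.501 0.038 0.193] [-0.005 -0.069 -0.04  -0.131 -0.001  0.002]
24 [0.498 0.037 0.194] [-0.005 -0.081 -0.045 -0.153 -0.001  0.002]
```

play_rows(motion=[[0,-0.006,-0.003,-0.011,0,0,0],[0,-0.012,-0.007,-0.022,0,0,0],[0,-0.018,-0.01,-0.033,0,0,0],[0,-0.023,-0.014,-0.044,0,0,0],[0,-0.028,-0.018,-0.055,0,0,0]])

```text
time: 8.43
ee_pos: [0.5089, 0.0416, 0.1899]
eef_rot: [0.571, 0.811, 0.107, 0.076]
ft_force: [0.2, -0.1, -5.9]
width: 0.0134
```

play_rows(motion=[[0,-0.006,-0.003,-0.011,0,0,0],[0,-0.012,-0.007,-0.022,0,0,0],[0,-0.012,-0.007,-0.022,0,0,0],[0,-0.012,-0.007,-0.022,0,0,0],[0,-0.012,-0.007,-0.022,0,0,0]])

```text
time: 9.05
ee_pos: [0.5066, 0.0409, 0.1906]
eef_rot: [0.569, 0.809, 0.121, 0.085]
ft_force: [0.1, 0.4, -5.1]
width: 0.0136
```

```bash
python3 go.py 17 18 20 22 24; python3 -c "
from h import *
print(r.read_state()['ft_force'])
p=eyes.camera('scene');save(p,'s2');print([(d['xy'],d['p']) for d in eyes.landmark_of(p,'pin_a')])"
```

```text
[0.507 0.041 0.191] [-0.562 -0.149  0.405  2.07   0.004  0.917  0.189] 0.013599235789797277
17 [0.507 0.04  0.191] [-0.005 -0.001 -0.002  0.    -0.001  0.002]
18 [0.506 0.039 0.191] [-0.005 -0.006 -0.006 -0.011 -0.001  0.002]
20 [0.503 0.039 0.192] [-0.005 -0.017 -0.014 -0.033 -0.001  0.002]
22 [0.501 0.038 0.193] [-0.005 -0.028 -0.021 -0.055 -0.001  0.002]
24 [0.498 0.037 0.194] [-0.005 -0.039 -0.027 -0.078 -0.001  0.002]
[ 0.14540309  0.42256301 -5.14002127]
[([359.2, 196.7], 0.82), ([363.9, 200.0], 0.52)]
```

play_rows(motion=[[0,-0.006,-0.005,-0.011,0,0,0],[0,-0.012,-0.009,-0.022,0,0,0],[0,-0.017,-0.012,-0.033,0,0,0],[0,-0.017,-0.012,-0.033,0,0,0],[0,-0.017,-0.012,-0.033,0,0,0]])

```text
time: 9.78
ee_pos: [0.5029, 0.0395, 0.1922]
eef_rot: [0.567, 0.805, 0.142, 0.1]
ft_force: [0.2, -0.1, -3.3]
width: 0.0136
```

play_rows(motion=[[0,-0.006,-0.003,-0.011,0,0,0],[0,-0.011,-0.006,-0.022,0,0,0],[0,-0.017,-0.009,-0.033,0,0,0],[0,-0.017,-0.009,-0.033,0,0,0],[0,-0.017,-0.009,-0.033,0,0,0]])

```text
time: 10.4
ee_pos: [0.4992, 0.0382, 0.1926]
eef_rot: [0.564, 0.801, 0.163, 0.115]
ft_force: [-0.1, -0.4, -3.6]
width: 0.0136
```

```bash
python3 go.py 23 25 27 29 31; python3 -c "
from h import *
print(r.read_state()['ft_force'])
p=eyes.camera('scene');save(p,'s3');print([(d['xy'],d['p']) for d in eyes.landmark_of(p,'pin_a')])
i=cv2.cvtColor(p['image'],cv2.COLOR_RGB2BGR)[110:290,250:430];cv2.imwrite('pics/e.png',cv2.resize(i,(600,600),interpolation=cv2.INTER_CUBIC))"
```

```text
[0.499 0.038 0.193] [-0.548 -0.248  0.394  2.166  0.024  0.812  0.184] 0.013643892726288014
23 [0.5   0.037 0.193] [-0.005  0.001 -0.003 -0.    -0.001  0.002]
25 [0.497 0.036 0.194] [-0.005 -0.009 -0.011 -0.023 -0.001  0.002]
27 [0.495 0.036 0.194] [-0.005 -0.02  -0.018 -0.045 -0.001  0.002]
29 [0.492 0.035 0.195] [-0.005 -0.031 -0.025 -0.067 -0.001  0.002]
31 [0.49  0.034 0.195] [-0.005 -0.043 -0.031 -0.089 -0.001  0.002]
[-0.12565399 -0.40922972 -3.55475927]
[]
```

View pics/e.png

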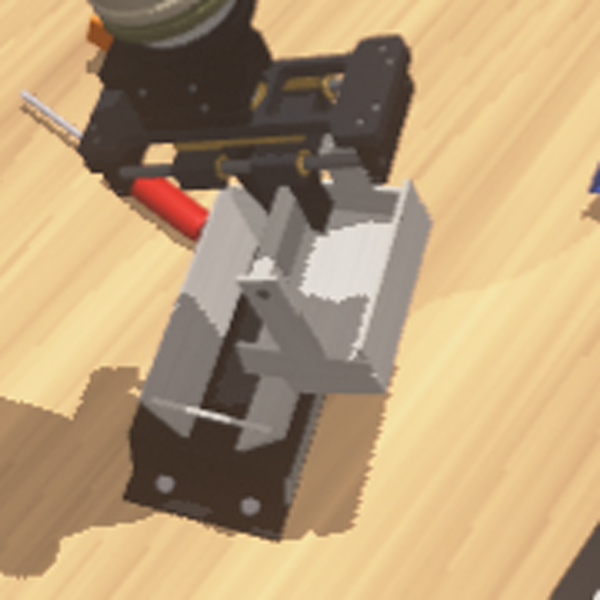

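The carrier is empty: the floor is bare, there are no pins outside, and the force dropped by about 2 N. I'll raise it and bring it level.

```bash
python3 go.py 23,.018,.15 15,.025,.17 7,.04,.17 0,.06,.17
```

```text
[0.499 0.038 0.193] [-0.548 -0.248  0.394  2.166  0.024  0.812  0.184] 0.013776129690815764
23,.018,.15 [0.5   0.037 0.223] [-0.005  0.06  -0.142 -0.    -0.001  0.002]
15,.025,.17 [0.516 0.043 0.24 ] [-0.005  0.171 -0.186  0.088 -0.001  0.002]
7,.04,.17 [0.539 0.051 0.236] [-0.006  0.275 -0.117  0.177 -0.001  0.002]
0,.06,.17 [0.565 0.06  0.231] [-0.006  0.392 -0.04   0.255 -0.     0.002]
```

play_rows(motion=[[0,0.03,-0.07,0,0,0,0],[0,0.06,-0.14,0,0,0,0],[0,0.17,-0.186,0.088,0,0,0],[0,0.275,-0.117,0.177,0,0,0],[0,0.392,-0.04,0.255,0,0,0]])

```text
time: 11.12
ee_pos: [0.5661, 0.0626, 0.2327]
eef_rot: [0.575, 0.818, 0.0, 0.0]
ft_force: [0.0, -0.5, -1.9]
width: 0.0135
```

```bash
python3 go.py 0,.115,.17 0,.115,.061;  python3 -c "
from h import *
p=eyes.camera('wrist');save(p,'w3')
c=eyes.camera('top');i=cv2.cvtColor(c['image'],cv2.COLOR_RGB2BGR)[20:240,180:480]
cv2.imwrite('pics/f.png',np.vstack([cv2.cvtColor(p['image'],cv2.COLOR_RGB2BGR)[:300],cv2.resize(i,(640,469))])[:600])"
```

```text
[0.566 0.063 0.233] [-0.57   0.207  0.442  1.62  -0.091  1.334  0.23 ] 0.013459604308081826
0,.115,.17 [0.617 0.079 0.231] [-0.01   0.265  0.011  0.    -0.     0.003]
0,.115,.061 [0.617 0.079 0.121] [-0.01   0.265  0.556  0.    -0.     0.003]
```

View pics/f.png

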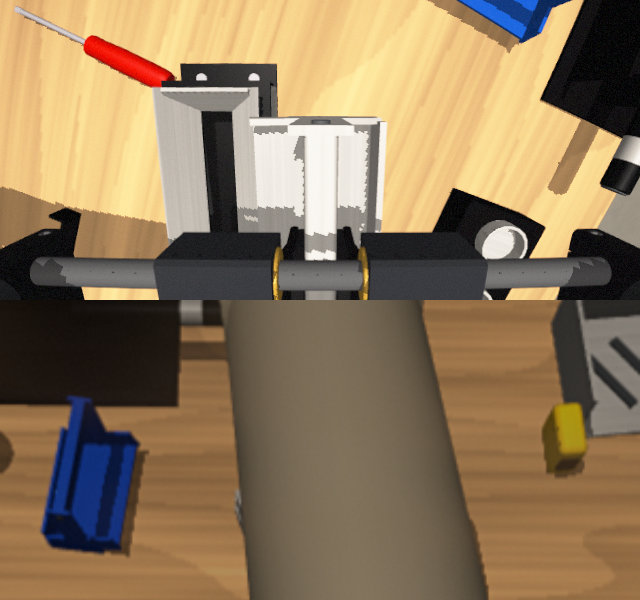

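play_rows(motion=[[-0.005,0.09,0.01,0,0,0,0],[-0.01,0.18,0.1,0,0,0,0],[-0.01,0.265,0.25,0,0,0,0],[-0.01,0.265,0.42,0,0,0,0],[-0.01,0.265,0.58,0,0,0,0]])

```text
time: 11.85
ee_pos: [0.6154, 0.078, 0.1144]
eef_rot: [0.576, 0.818, 0.001, 0.001]
ft_force: [0.2, 0.2, -4.0]
width: 0.0138
```

```bash
python3 go.py 0,.115,.025
```

```text
[0.615 0.078 0.114] [-0.527  0.416  0.418  1.627 -0.183  1.135  0.28 ] 0.013844880063583344
0,.115,.025 [0.617 0.079 0.085] [ 0.001  0.007  0.145  0.001 -0.     0.003]
```

play_rows(motion=[[0,0,0.04,0,0,0,0],[0,0,0.08,0,0,0,0],[0,0,0.11,0,0,0,0],[0,0,0.13,0,0,0,0],[0,0,0.138,0,0,0,0]])

```text
time: 12.48
ee_pos: [0.6149, 0.0775, 0.087]
eef_rot: [0.576, 0.818, 0.0, 0.0]
ft_force: [0.2, 0.1, -2.7]
width: 0.0134
```

play_rows(motion=[[0,0,0.002,0,0,0,0],[0,0,0.004,0,0,0,0],[0,0,0.006,0,0,0,0],[0,0,0.006,0,0,0,0]])

```text
time: 12.98
ee_pos: [0.6148, 0.0774, 0.0857]
eef_rot: [0.576, 0.818, 0.0, 0.0]
ft_force: [-0.6, 0.5, -3.7]
width: 0.0136
```

Not in contact yet, so I'll keep going down in small steps.

play_rows(motion=[[0,0,0.002,0,0,0,0],[0,0,0.004,0,0,0,0],[0,0,0.006,0,0,0,0],[0,0,0.006,0,0,0,0]])

```text
time: 13.48
ee_pos: [0.615, 0.0775, 0.0856]
eef_rot: [0.576, 0.818, 0.0, 0.0]
ft_force: [-5.8, -0.4, 8.6]
width: 0.0135
```

Contact (+8.6 N against -3.7 N hanging). I'll release.

play_rows(motion=[[0,0,0,0,0,0,40],[0,0,0,0,0,0,80],[0,0,0,0,0,0,80],[0,0,0,0,0,0,80],[0,0,0,0,0,0,80]])

```text
time: 14.1
ee_pos: [0.6148, 0.0774, 0.0844]
eef_rot: [0.576, 0.818, 0.0, 0.0]
ft_force: [-0.4, 0.6, 0.7]
width: 0.0559
```

play_rows(motion=[[0,0,0,0,0,0,80],[0,0,0,0,0,0,80],[0,0,0,0,0,0,80],[0,0,0,0,0,0,80],[0,0,0,0,0,0,80]])

```text
time: 14.72
ee_pos: [0.6148, 0.0774, 0.0844]
eef_rot: [0.576, 0.818, 0.0, -0.0]
ft_force: [-0.5, 0.7, 0.0]
width: 0.0696
```

play_rows(motion=[[0,0,-0.1,0,0,0,80],[0,0,-0.3,0,0,0,80],[0,0,-0.55,0,0,0,80],[0,0,-0.75,0,0,0,80],[0,0,-0.8,0,0,0,80]])

```text
time: 15.35
ee_pos: [0.616, 0.0773, 0.249]
eef_rot: [0.576, 0.817, 0.002, 0.002]
ft_force: [-0.1, 1.0, -1.1]
width: 0.0696
```

play_rows(motion=[[0.15,-0.05,0,0,0,0,80],[0.4,-0.15,0,0,0,0,80],[0.7,-0.25,0,0,0,0,80],[0.95,-0.3,0,0,0,0,80],[1,-0.3,0,0,0,0,80]])

```text
time: 15.98
ee_pos: [0.4884, 0.2491, 0.2446]
eef_rot: [0.573, 0.819, 0.0, -0.001]
ft_force: [0.1, -0.9, -0.1]
width: 0.0696
```

```bash
 python3 -c "
from h import *
print(r.read_state()['ee_pos'])
o=[]
for n,(x,y) in dict(top=(250,60),scene=(270,110)).items():
    p=eyes.camera(n);save(p,n+'9')
    print(n,[(d['xy'],d['p'],atz(p,d['xy'],0)) for d in eyes.landmark_of(p,'carrier')],[(d['xy'],d['p']) for d in eyes.landmark_of(p,'pin_a')])
    i=cv2.cvtColor(p['image'],cv2.COLOR_RGB2BGR)[y:y+180,x:x+180];o.append(cv2.resize(i,(400,400),interpolation=cv2.INTER_CUBIC))
cv2.imwrite('pics/g.png',np.hstack(o))"
```

```text
[0.48837774 0.24911265 0.24463484]
top [([319.0, 133.8], 0.74, array([0.60589019, 0.07949484, 0.        ]))] []
scene [([390.6, 238.3], 0.84, array([0.61584455, 0.07238803, 0.        ])), ([461.6, 172.3], 0.78, array([0.66419781, 0.33761509, 0.        ])), ([299.5, 118.8], 0.56, array([0.22100682, 0.2478359 , 0.        ])), ([327.3, 219.0], 0.26, array([0.46650298, 0.03096452, 0.        ]))] []
```

View pics/g.png

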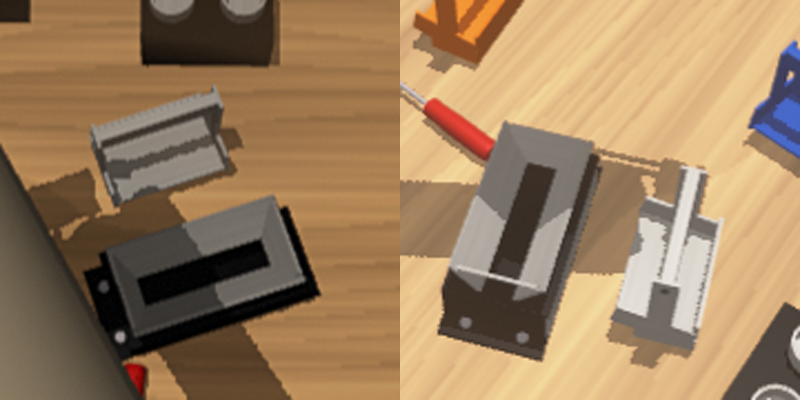

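The carrier stands upright and empty at about (0.61, 0.08). The funnel and slot are clear and no pins show anywhere. The gripper is well away, so I'm handing the job in.

```bash
python3 -c "
from h import *
print(job.close_job())"
```

```text
the job is handed in; nothing more can be done
None
```

I gripped the carrier by its overhead bar and turned it square to the slot. Over the funnel I tipped it slowly to about 23°, and both pins rolled out. I then stood the empty carrier on the bench at about (0.615, 0.077) and let go. The job was handed in at about 16 s on the robot's clock, with the gripper well clear.

**Checks that agreed:**
- The wrist force dropped by about 2 N during the tip, which fits two pins.
- The last pictures show the carrier upright and empty, and the funnel and slot clear.
- The networks found no pin in the last top and scene pictures.

**Limits of the checks:**
- I could not see inside the box, so the pins being there is inferred from those checks.
- Carrier position readings after placing differed by about 1 cm between the top and scene cameras.
- The tip stopped at 23°, short of the 40° you gave for emptying, because the carrier was already empty.

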